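# Snap a lens retainer home in a loupe barrel

### The arm

A 6-joint arm with a two-finger parallel gripper is mounted at the origin on the work surface. World frame = base frame: x ahead of the robot, y to its left, z up, the work surface at z = 0. Lengths are in mm, angles in rad, forces in N, time in s.
With the tool pointing down it reaches from about 150 to 775 mm from the base axis. Payload 6.1 kg.
Tool frame: the origin (TCP) lies at the very end of the fingers, on their centre line; the grasp point (between the pads) lies 19 mm behind it (ctrl.tcp_to_grasp is the distance from the TCP to the grasp point, in mm); z points along the fingers, y is the direction in which the jaws open and shut (so a half turn about z gives the same grasp; the last joint's range is limited). The gripper opens to 85 mm and grips with 20 to 120 N. Pads are 22 mm wide; open, the fingers measure 114 mm over their backs; the gripper's body (76 mm by 85 mm) begins 54 mm behind the grasp point. The pads swing forward as they close: fully open they stand 13 mm farther back than shut.
Start: joints at [-1.289, 0.126, -0.04, 1.405, 0, 1.571], TCP at [145.988, -504.277, 231.295] pointing down, gripper open.
Joint ranges: [-2.72, 2.72], [-0.95, 1.95], [-1.27, 1.35], [-1.78, 2.02], [-1.46, 1.47], [-3.14, 3.14]. Speed limits (rad/s): [2.39, 2.39, 3.01, 3.14, 3.14, 3.14].

### API

Orientations are given as a 3x3 rotation matrix whose columns are the frame's x, y, z axes.
In Python, from station import ctrl gives the robot as it stands.
- The arm moves only by the shell command python3 -m inch 'ROWS'. ROWS is JSON, a list that holds one entry, the list of rows, each a list of 7 numbers: the opening, from -1 (shut) to 1 (fully open), so that 0 is half open, then the shift along the tool's x, y, z in units of 0.05 m (1.0 is 0.05 m), then the turn, a rotation vector about the tool's x, y, z in units of 0.12 rad (1.0 is 0.12 rad). In form: [[[hand, dx, dy, dz, rx, ry, rz], ...]]. A call has exactly 10 rows; each row shifts and turns the commanded pose from where the row before left it, along the tool's axes as they then stand; what a row does not reach is not made up. A row lasts 1/10 s, in which the tool goes at most 50 mm and 8.59 degrees, less where a joint would pass 70% of its speed; a pose out of reach is approached as far as the arm can. A call with a number of a shift or a turn outside -1 to 1 is refused whole. A call with a gripper value outside its range is refused whole. The fingers move at their own pace and stop on an object; the grip force is fixed at half the most. Time passes only in rows, so rows that do not move let the fingers close, or fill a call up. It gives the time, the measured TCP pose, the force and the opening at its end, in the units of the state.
- ctrl.state(): the state, without advancing time (a new reading comes with each control period).
- ctrl.grab_frame(name): name is "scene" or "top"; returns a dict with "frame" (400x640x3 uint8, red, green, blue), "z_map" (400x640 float32, mm along the optical axis (not along the pixel's ray), 0 where there is no reading), "camera_matrix" (3x3 intrinsics, pixels), "dist_coeffs" ([k1, k2, p1, p2, k3] as OpenCV has them; the pictures are not rectified), "eye" and "orientation" of the camera in the world. Camera axes: x right, y down, z forward; pixel columns grow to the right and rows downward; lengths in mm; the calibration is good to about 2 mm. A picture is of the moment at which its call begins.
- ctrl.finish_job(): hands the job in, once; it reports no verdict.
The state is a dict: "time_s": time; "joints": joint angles; "qvel": joint speeds; "tau": joint torques, N m; "tool_pos": TCP position; "orientation": TCP orientation; "ft_force": force on the tool from outside, world axes, zero at the start; "ft_torque": the same for the moment, N m; "width": finger opening in mm.
Only numpy, scipy, OpenCV 4.12 (cv2) and the standard library are available. Lean on these libraries where they do the work, as an engineer would, in place of code of your own. Each camera call takes 0.05 s, during which the arm holds its last target. There are 200 camera calls.

### The job

One of the two loupe barrels still has its black lens retainer standing loose and high in the bore. Pick up the wooden-handled pusher, press that retainer straight down with the pusher's foot until it snaps past its catches and sits firmly on the lenses below, and keep it pressed there steadily at about 15 N for two seconds (never more than 30 N, or a lens cracks). Then stand the pusher upright in the white ceramic tray, without touching the retainer with the gripper and leaving everything else alone.

Things in the scene. Friction and masses are not known exactly. Their poses are not given: they have to be found in the camera images.
- pusher: loose hand pusher, 88 mm tall, 120 g, standing upright: round aluminium foot 30 mm in diameter and 12 mm high, faced below with firm rubber, a neck 16 mm in diameter up to 30 mm, then a square wooden grip 18 x 18 mm from 30 to 88 mm above the underside. Origin: centre of the underside of the foot (the pressing face); z up along the grip, x and y normal to the grip's flat sides
- retainer: loose black plastic lens retainer, 25 mm tall: a bevelled flange 34.6 mm in diameter over the lowest 9 mm, above it a round boss 24 mm in diameter with the lens in its flat top, where the pusher presses. Origin: centre of its underside, 25 mm below the top; z up. At the start it sits on the spring catches, its underside 36.9 mm above the barrel's underside, its top 17 mm above the rim
- barrel: open loupe barrel, fixed, foot let into the bench by 0 to 8 mm: aluminium cylinder 51 mm wide on a steel foot 76 x 76 x 14 mm, rim 45 mm above its underside (the origin; z up), bore 36 mm with 4 spring catches. They resist with up to 4 to 20 N, let go after 2 to 6 mm of travel; then the retainer drops onto a rigid hidden lens stack whose top is 22.5 to 28 mm above the origin (varies)
- closed_barrel: a bystander: a second, identical barrel, fixed, also let in by 0 to 8 mm, whose retainer is already home (boss top 8 mm above the barrel's rim, against 17 mm for the loose one). Origin: centre of the underside
- tray: white ceramic tray, fixed, 100 (x) x 140 (y) mm, rim 16 mm high, walls and floor 6 mm thick. Origin: centre of its underside
- loupe: bystander: loose chrome loupe, 34 mm in diameter and height, standing; origin centre of underside
- blower: bystander: loose red blower bulb, 62 mm in diameter, 100 mm tall with its nozzle up; origin centre of underside
- screwdriver: bystander: loose screwdriver, 130 mm long, lying on the bench
- tweezers: bystander: loose steel tweezers, 120 mm long, lying on the bench; origin at the middle
- jar: bystander: loose small glass jar with a lid, 44 mm in diameter, 45 mm tall; origin centre of underside
- spare_ring: bystander: loose brass disc, 36 mm in diameter, 8 mm thick, lying flat; origin centre of underside
Things that resemble listed ones, but are neither listed nor needed, are in the scene too. Several things have the shape of the tray; the one meant has the colours described above.

How it is judged:
By the outcome, as a careful person would: the job done as asked, in the order asked, and still so for the second after the job is handed in, with the robot touching nothing.
It also fails if it takes over 64 s, if anything falls off the work surface, if the arm or the gripper's body presses on something with over 40 N, if the wrist force passes 120 N, or if a joint passes its speed limit or range.

## Working session

There is one attempt and no reset: what is moved stays moved. The work goes in short steps, Python scripts to look and compute and a shell command to move; the robot and the scene stay as the last step left them, time stands still between calls to the robot, and variables do not carry over. Pictures are saved under pics/ and viewed, about 8 in all and at most 12, crops included, and the job is handed in when it is done.

```bash
mkdir -p pics
cat > h.py <<'E'
import numpy as np,cv2,pickle
from station import ctrl
def grab(n,save=None):
    f=ctrl.grab_frame(n); pickle.dump(f,open(f'{n}.pkl','wb'))
    if save: cv2.imwrite('pics/'+save,f['frame'][:,:,::-1])
    return f
def load(n): return pickle.load(open(f'{n}.pkl','rb'))
def ray(f,u,v):
    p=cv2.undistortPoints(np.array([[[u,v]]],float),np.array(f['camera_matrix']),np.array(f['dist_coeffs']))[0,0]
    return np.array(f['eye']),np.array(f['orientation'])@np.array([p[0],p[1],1])
def onz(f,u,v,z):
    e,d=ray(f,u,v); return e+d*(z-e[2])/d[2]
def cloud(f):
    h,w=f['z_map'].shape; uu,vv=np.meshgrid(np.arange(w),np.arange(h))
    p=cv2.undistortPoints(np.stack([uu,vv],-1).reshape(-1,1,2).astype(float),np.array(f['camera_matrix']),np.array(f['dist_coeffs'])).reshape(h,w,2)
    z=f['z_map'][...,None]
    P=np.concatenate([p*z,z],-1)@np.array(f['orientation']).T+np.array(f['eye']); P[f['z_map']==0]=np.nan
    return P
E
python3 - <<'E'
from h import *
for n in('top','scene'):
    f=grab(n,n+'0.png'); print(n,f['eye'],np.round(f['orientation'],3).tolist())
s=ctrl.state(); print(s)
E
```

```text
top [ 464.91836792   85.41139694 1132.57132567] [[-0.006, -0.996, 0.086], [-1.0, 0.005, -0.016], [0.015, -0.086, -0.996]]
scene [1000.04061254  491.18272174  935.58058988] [[-0.693, 0.589, -0.416], [0.721, 0.564, -0.402], [-0.002, -0.579, -0.815]]
{'time_s': 0.1, 'joints': array([-1.28900427e+00,  1.26335975e-01, -4.05076545e-02,  1.40542441e+00,
       -4.31342559e-05,  1.57078993e+00]), 'qvel': array([ 0.00090411, -0.00047627,  0.00109533,  0.00114209,  0.00099876,
       -0.00050038]), 'tau': array([ 4.78715428e-04, -4.36904776e+01,  3.53605056e+01,  1.37074606e-02,
        6.75529623e-05, -6.17845956e-06]), 'tool_pos': array([ 145.8731211 , -503.9330815 ,  230.59751413]), 'orientation': array([[ 9.60556854e-01,  2.78083308e-01, -4.50682178e-04],
       [ 2.78083670e-01, -9.60555833e-01,  1.40166844e-03],
       [-4.31247979e-05, -1.47170958e-03, -9.99998916e-01]]), 'ft_force': array([-0.42645583, -0.28508901,  0.65724345]), 'ft_torque': array([ 0.03998963,  0.04127267, -0.0174356 ]), 'width': 85.32092005577475}
```

View pics/top0.png

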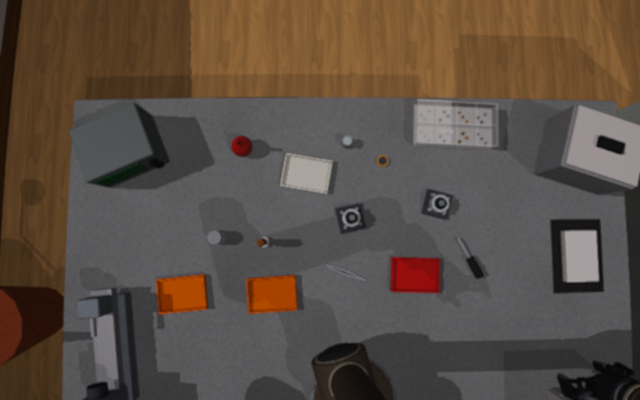

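View pics/scene0.png

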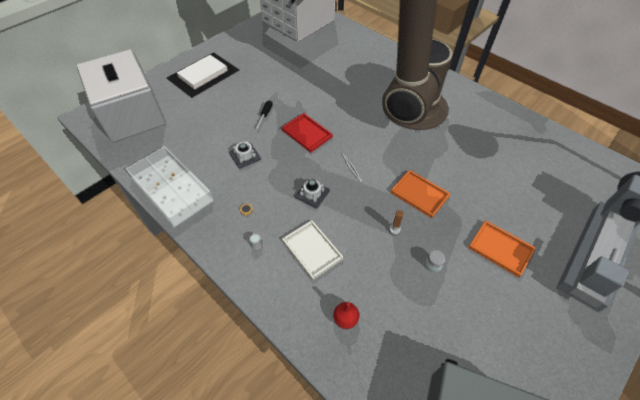

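Top view: the pusher is at (263,241), the barrels at (350,217) and (438,203), and the white tray at (307,173). The orange and red trays and the white pad at (580,255) are lookalikes. The jar is at (215,238), or the small one at (347,141) is. Next I'll measure heights and make enlarged crops.

Run:
```python
from h import *
f=load('top');g=load('scene');P=cloud(f);Q=cloud(g)
I=f['frame'][:,:,::-1]
crop=lambda im,u,v,r,k:cv2.resize(im[v-r:v+r,u-r:u+r],None,fx=k,fy=k,interpolation=cv2.INTER_CUBIC)
J=g['frame'][:,:,::-1]
a=np.hstack([crop(I,u,v,24,5) for u,v in((263,241),(350,217),(438,203))])
b=np.hstack([crop(J,u,v,24,5) for u,v in((396,222),(312,190),(243,152))])
cv2.imwrite('pics/crops.png',np.vstack([a,b]))
A=np.vstack([P.reshape(-1,3),Q.reshape(-1,3)])
def near(x,y,r,z0,z1,S=A):
    return S[(np.hypot(S[:,0]-x,S[:,1]-y)<r)&(S[:,2]>z0)&(S[:,2]<z1)]
for n,u,v,zz in(('pusher',263,241,60),('b1',350,217,50),('b2',438,203,50),('tray',307,173,10)):
    c=onz(f,u,v,zz); print(n,c.round(1))
    for nm,S in(('top',P.reshape(-1,3)),('scene',Q.reshape(-1,3))):
        N=near(c[0],c[1],70 if n!='tray' else 110,-10,120,S)
        h,e=np.histogram(N[:,2],bins=np.arange(-10,100,2.));print(nm,[(int(x),int(k)) for x,k in zip(e,h) if k>3])
        if n!='tray':
            T=N[(N[:,2]>np.nanpercentile(N[:,2],100)-5)]
            print('  topmost',len(T),T.mean(0).round(1),T.min(0).round(1),T.max(0).round(1))
```

```text
pusher [451.7 249.3  60. ]
top [(-6, 12), (-4, 108), (-2, 396), (0, 621), (2, 429), (4, 122), (6, 20), (10, 7), (12, 14), (14, 10), (86, 11), (88, 19), (90, 14)]
  topmost 39 [449.5 253.8  89.7] [438.7 244.7  87.5] [460.2 263.2  92.4]
scene [(-6, 11), (-4, 138), (-2, 449), (0, 650), (2, 255), (4, 52), (6, 9), (8, 8), (10, 13), (12, 16), (14, 18), (20, 4), (24, 4), (36, 5), (42, 4), (48, 4), (50, 4), (52, 5), (58, 4), (62, 4), (70, 6), (74, 5), (80, 4), (84, 6), (86, 14), (88, 19), (90, 8)]
  topmost 40 [450.5 252.7  88.7] [439.3 243.3  86.5] [461.7 264.   91.2]
b1 [517.3   7.7  50. ]
top [(-6, 10), (-4, 83), (-2, 270), (0, 389), (2, 255), (4, 85), (6, 50), (8, 101), (10, 123), (12, 91), (14, 17), (16, 10), (18, 9), (20, 8), (34, 11), (36, 27), (38, 51), (40, 59), (42, 44), (44, 14), (54, 9), (56, 28), (58, 16), (60, 4)]
  topmost 27 [518.6   3.   59. ] [508.6  -5.7  57.4] [528.1  13.9  62.4]
scene [(-4, 25), (-2, 164), (0, 373), (2, 231), (4, 56), (6, 29), (8, 49), (10, 110), (12, 56), (14, 25), (16, 15), (18, 14), (20, 18), (22, 5), (24, 8), (28, 9), (30, 8), (32, 8), (34, 14), (36,
[... 564 characters left out ...]
 53.3]
scene [(-4, 25), (-2, 133), (0, 276), (2, 175), (4, 56), (6, 20), (8, 57), (10, 78), (12, 53), (14, 19), (16, 15), (18, 17), (20, 15), (22, 8), (24, 7), (26, 5), (28, 8), (30, 9), (32, 12), (34, 16), (36, 21), (38, 28), (40, 47), (42, 25), (44, 7), (46, 8), (48, 13), (50, 17), (52, 5)]
  topmost 22 [ 558.1 -253.1   51.6] [ 547.6 -265.    50.2] [ 567.  -244.1   55.1]
tray [649.  129.6  10. ]
top [(-6, 48), (-4, 219), (-2, 635), (0, 945), (2, 713), (4, 513), (6, 465), (8, 303), (10, 98), (12, 47), (14, 96), (16, 102), (18, 64), (20, 26)]
scene [(-6, 29), (-4, 305), (-2, 916), (0, 1087), (2, 542), (4, 484), (6, 592), (8, 316), (10, 90), (12, 80), (14, 129), (16, 125), (18, 54), (20, 11)]
```

View pics/crops.png

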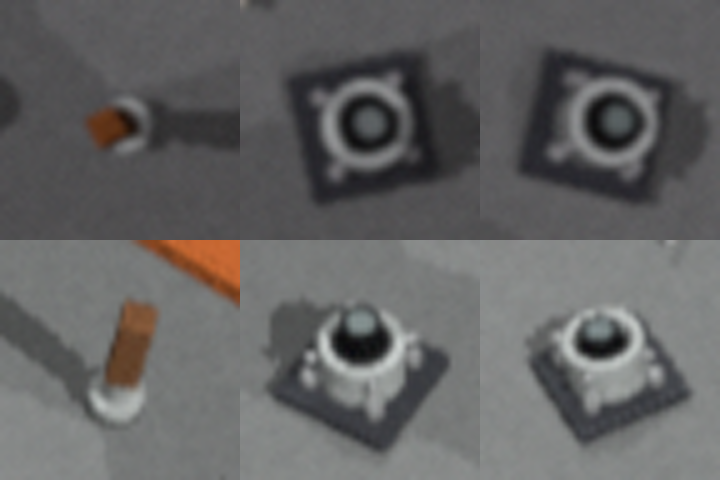

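The scene crop agrees with the depth data. The loose retainer is in barrel b1, top (350,217): its boss top is about 17 mm above the rim, against about 9 for b2 at (438,203). The pusher at (263,241) is the only wooden-handled item. The tray at (307,173) is the only white one with the right shape.

Run:
```python
from h import *
f=load('top');g=load('scene')
for n,F,(u,v) in(('top',f,(263,241)),('scene',g,(396,222))):
    im=F['frame'];P=cloud(F);k=8;r=22
    c=cv2.resize(im[v-r:v+r,u-r:u+r],None,fx=k,fy=k,interpolation=cv2.INTER_CUBIC).astype(int)
    hsv=cv2.cvtColor(c.clip(0,255).astype(np.uint8),cv2.COLOR_RGB2HSV)
    m=((hsv[...,0]<15)&(hsv[...,1]>110)&(hsv[...,2]>40)).astype(np.uint8)
    if n=='scene': m[:60,:]=m[:60,:]
    cs,_=cv2.findContours(m,cv2.RETR_EXTERNAL,cv2.CHAIN_APPROX_NONE)
    for q in sorted(cs,key=cv2.contourArea)[-2:]:
        pts=(q[:,0]+.5)/k-.5+[u-r,v-r]; print(n,cv2.contourArea(q)/64,pts.min(0),pts.max(0))
        W=np.array([onz(F,a,b,88)[:2] for a,b in pts],np.float32)
        if n=='top': print('  rect@88',cv2.minAreaRect(W),W.mean(0))
        ap=cv2.approxPolyDP(q,6,True)[:,0]/k-.5+[u-r,v-r]; print('  poly',[(p.round(1).tolist(),onz(F,*p,88)[:2].round(1).tolist()) for p in ap])
    S=P.reshape(-1,3);C=im.reshape(-1,3)
    d=np.hypot(S[:,0]-450,S[:,1]-253)
    T=S[(d<25)&(S[:,2]>84)];print('  top rect',cv2.minAreaRect(T[:,:2].astype(np.float32)),len(T))
    fo=S[(d<30)&(S[:,2]>9)&(S[:,2]<17)];print('  foot',len(fo),fo.min(0),fo.max(0))
    # barrels: bright rim pts & dark boss
    for bx,by,z in((518,3.5,57.5),(557.5,-252,50)):
        d=np.hypot(S[:,0]-bx,S[:,1]-by); R=S[(d<34)&(S[:,2]>36)&(S[:,2]<46)]
        A=np.c_[2*R[:,:2],np.ones(len(R))]
        Bz=S[(d<16)&(S[:,2]>z-3)]; print('  rim ctr(minmax)',((R.min(0)+R.max(0))/2).round(1),np.median(R[:,2]).round(1),'boss',len(Bz),Bz.mean(0).round(1),((Bz.min(0)+Bz.max(0))/2).round(1))
        ft=S[(d>30)&(d<60)&(S[:,2]>5)&(S[:,2]<20)];print('  foot rect',cv2.minAreaRect(ft[:,:2].astype(np.float32)),np.median(ft[:,2]))
    d=np.hypot(S[:,0]-649,S[:,1]-129);m=(d<100)&(C.min(1)>110)&(S[:,2]>2)&(S[:,2]<22)
    print('  tray',cv2.minAreaRect(S[m][:,:2].astype(np.float32)),m.sum())
    print('  bench',np.nanmedian(S[(np.abs(S[:,0]-450)<60)&(np.abs(S[:,1]-180)<30)][:,2]))
```

```text
top 41.90625 [256.0625 238.4375] [264.6875 245.8125]
  rect@88 ((450.3590087890625, 252.0040740966797), (17.735095977783203, 20.951034545898438), 28.220712661743164) [450.07614 251.88535]
  poly [([263.5, 239.4], [456.4, 243.7]), ([259.8, 238.4], [459.2, 253.9]), ([256.1, 240.4], [453.8, 263.6]), ([258.4, 245.6], [439.8, 257.4]), ([264.6, 242.9], [447.0, 240.7])]
  top rect ((449.3299865722656, 254.0106201171875), (18.0859375, 17.903656005859375), 30.431697845458984) 46
  foot 33 [436.74171828 238.85846157   9.30749586] [462.66639787 259.45960654  16.52130333]
  rim ctr(minmax) [516.6   4.   40.9] 40.6 boss 56 [517.4   3.9  57.6] [517.    4.   58.6]
  foot rect ((523.9354858398438, -2.79327392578125), (96.62958526611328, 102.19780731201172), 89.7939682006836) 10.846845271653706
  rim ctr(minmax) [ 558.1 -252.5   40.8] 41.1 boss 57 [ 556.8 -251.1   50.3] [ 557.  -251.4   50.4]
  foot rect ((557.5211181640625, -256.1764221191406), (101.79249572753906, 108.66863250732422), 61.816192626953125) 10.173149489919979
  tray ((649.1198120117188, 133.47607421875), (141.28367614746094, 100.60699
[... 601 characters left out ...]
71896362305) 47
  foot 53 [439.4387405  238.36583283   9.01584057] [465.68919117 268.24823423  16.88086003]
  rim ctr(minmax) [518.5   4.6  41. ] 41.0 boss 48 [518.4   3.4  58.1] [517.    3.4  57.9]
  foot rect ((513.8173828125, 1.0378227233886719), (92.58289337158203, 79.5281982421875), 14.130183219909668) 10.977482618189242
  rim ctr(minmax) [ 559.2 -252.5   40.8] 40.5 boss 40 [ 558.9 -252.3   50.4] [ 558.3 -254.6   51.2]
  foot rect ((560.1422119140625, -242.95301818847656), (92.76097106933594, 107.26090240478516), 71.08194732666016) 10.689764250738449
  tray ((645.3486938476562, 127.180419921875), (190.56613159179688, 197.6044464111328), 22.86880111694336) 2240
  bench 1.0081693752557612
```

```bash
python3 -m inch '[[[1,0,0,0,0,0,-1],[1,0,0,0,0,0,-1],[1,0,0,0,0,0,-1],[1,0,0,0,0,0,-1],[1,0,0,0,0,0,-1],[1,0,0,0,0,0,-1],[1,0,0,0,0,0,-1],[1,0,0,0,0,0,-1],[1,0,0,0,0,0,-1],[1,0,0,0,0,0,-1]]]'
python3 -m inch '[[[1,0,0,0,0,0,-1],[1,0,0,0,0,0,-1],[1,0,0,0,0,0,-1],[1,0,0,0,0,0,-1],[1,0,0,0,0,0,-1],[1,0,0,0,0,0,-0.27],[1,0.4,0.5,0,0,0,0],[1,0.5,0.65,0,0,0,0],[1,0.5,0.65,0,0,0,0],[1,0.5,0.65,0,0,0,0]]]'
python3 -c "
from station import ctrl;print(ctrl.state()['joints'])"
```

```text
time_s: 1.1
tool_pos: [145.9, -504.1, 230.8]
orientation: [[0.084, 0.996, -0.0], [0.996, -0.084, 0.001], [0.001, -0.0, -1.0]]
ft_force: [0.5, 0.0, -0.1]
width: 85.2
time_s: 2.1
tool_pos: [201.8, -358.1, 230.8]
orientation: [[-0.516, 0.856, -0.0], [0.856, 0.516, 0.001], [0.001, 0.0, -1.0]]
ft_force: [0.2, -0.8, -0.7]
width: 85.3
[-1.05771650e+00 -8.85884606e-02 -2.59757369e-01  1.40051407e+00
  1.90883829e-04 -2.94218086e-02]
```

```bash
python3 -m inch '[[[1,0.5,0.66,0,0,0,0],[1,0.5,0.66,0,0,0,0],[1,0.5,0.66,0,0,0,0],[1,0.5,0.66,0,0,0,0],[1,0.5,0.66,0,0,0,0],[1,0.5,0.66,0,0,0,0],[1,0.5,0.66,0,0,0,0],[1,0.5,0.66,0,0,0,0],[1,0.5,0.66,0,0,0,0],[1,0.5,0.66,0,0,0,0]]]'
python3 -m inch '[[[1,0.5,0.66,0,0,0,0],[1,0.5,0.66,0,0,0,0],[1,0.5,0.66,0,0,0,0],[1,0.5,0.66,0,0,0,0],[1,0.5,0.66,0,0,0,0],[1,0.45,0.67,0,0,0,0],[1,0,0,0,0,0,0],[1,0,0,0,0,0,0],[1,0,0,0,0,0,0],[1,0,0,0,0,0,0]]]'
cat > d.py <<'E'
import sys
from h import *
s=ctrl.state();t=np.array([float(a) for a in sys.argv[1:4]])
print('units xyz',(np.array(s['orientation']).T@(t-s['tool_pos'])/50).round(3),'pos',s['tool_pos'].round(2),'w',s['width'],'F',s['ft_force'].round(1),'j6',s['joints'][5].round(2))
E
python3 d.py 450.2 253.3 39
```

```text
time_s: 3.1
tool_pos: [354.9, 26.8, 231.2]
orientation: [[-0.517, 0.856, 0.0], [0.856, 0.517, -0.0], [-0.0, 0.0, -1.0]]
ft_force: [1.1, -0.3, 0.1]
width: 85.3
time_s: 4.1
tool_pos: [448.2, 252.9, 231.6]
orientation: [[-0.516, 0.857, 0.0], [0.857, 0.516, -0.0], [-0.0, 0.0, -1.0]]
ft_force: [-0.1, 0.3, -0.6]
width: 85.7
units xyz [-0.013  0.038  3.852] pos [448.21 252.86 231.59] w 85.67825710613312 F [-0.1  0.3 -0.6] j6 1.54
```

```bash
python3 -m inch '[[[1,-0.01,0.04,0.4,0,0,0],[1,0,0,0.6,0,0,0],[1,0,0,0.6,0,0,0],[1,0,0,0.6,0,0,0],[1,0,0,0.6,0,0,0],[1,0,0,0.5,0,0,0],[1,0,0,0.35,0,0,0],[1,0,0,0.18,0,0,0],[1,0,0,0,0,0,0],[1,0,0,0,0,0,0]]]'
python3 - <<'E'
from h import *
f=grab('top');g=grab('scene')
I=f['frame'][:,:,::-1];J=g['frame'][:,:,::-1]
c=lambda im,u,v:cv2.resize(im[v-40:v+40,u-50:u+50],None,fx=4,fy=4)
cv2.imwrite('pics/g1.png',np.hstack([c(I,263,241),c(J,396,215)]))
E
```

```text
time_s: 5.1
tool_pos: [451.0, 254.4, 40.8]
orientation: [[-0.517, 0.856, 0.001], [0.856, 0.517, 0.001], [-0.0, 0.001, -1.0]]
ft_force: [0.6, -0.3, -0.1]
width: 84.8
```

View pics/g1.png

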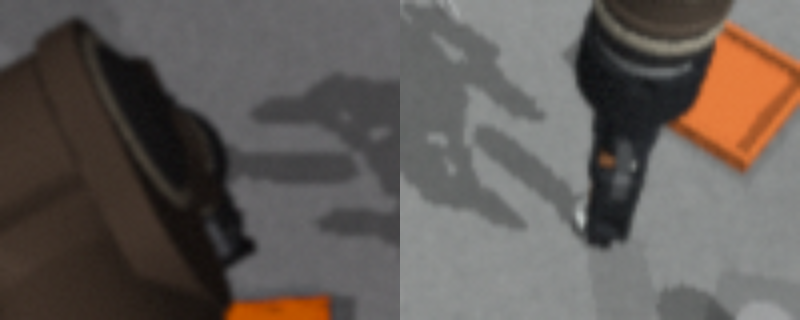

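The wooden grip shows between the fingers at about (605,160) in the crop, so I'm closing and then lifting slightly.

```bash
python3 -m inch '[[[-1,0,0,0,0,0,0],[-1,0,0,0,0,0,0],[-1,0,0,0,0,0,0],[-1,0,0,0,0,0,0],[-1,0,0,0,0,0,0],[-1,0,0,0,0,0,0],[-1,0,0,0,0,0,0],[-1,0,0,0,0,0,0],[-1,0,0,0,0,0,0],[-1,0,0,0,0,0,0]]]'
python3 -m inch '[[[-1,0,0,-0.1,0,0,0],[-1,0,0,-0.3,0,0,0],[-1,0,0,-0.5,0,0,0],[-1,0,0,-0.5,0,0,0],[-1,0,0,-0.4,0,0,0],[-1,0,0,-0.2,0,0,0],[-1,0,0,0,0,0,0],[-1,0,0,0,0,0,0],[-1,0,0,0,0,0,0],[-1,0,0,0,0,0,0]]]'
python3 - <<'E'
from h import *
g=grab('scene'); J=g['frame'][:,:,::-1]
f=grab('top'); I=f['frame'][:,:,::-1]
c=lambda im,u,v:cv2.resize(im[v-50:v+50,u-50:u+50],None,fx=4,fy=4,interpolation=cv2.INTER_CUBIC)
cv2.imwrite('pics/g2.png',np.hstack([c(J,400,190),c(I,258,235)]))
P=cloud(g).reshape(-1,3); s=ctrl.state(); t=s['tool_pos']
S=P[(np.hypot(P[:,0]-t[0],P[:,1]-t[1])<35)&(P[:,2]>t[2]-60)&(P[:,2]<t[2]-4)]
h,e=np.histogram(S[:,2]-t[2],bins=np.arange(-60,0,3));print(t,list(zip(e,h)),S.min(0),S.max(0))
E
python3 d.py 517.5 3.8 180
```

```text
time_s: 6.2
tool_pos: [450.6, 254.5, 39.8]
orientation: [[-0.517, 0.856, 0.0], [0.856, 0.517, 0.0], [0.0, 0.0, -1.0]]
ft_force: [0.3, -0.1, 0.9]
width: 17.4
time_s: 7.2
tool_pos: [450.0, 254.2, 138.6]
orientation: [[-0.517, 0.856, -0.002], [0.856, 0.517, -0.001], [0.0, -0.002, -1.0]]
ft_force: [0.0, 0.2, -1.3]
width: 17.3
[450.19458473 254.27302767 139.01478547] [(np.int64(-60), np.int64(0)), (np.int64(-57), np.int64(0)), (np.int64(-54), np.int64(0)), (np.int64(-51), np.int64(0)), (np.int64(-48), np.int64(0)), (np.int64(-45), np.int64(0)), (np.int64(-42), np.int64(2)), (np.int64(-39), np.int64(5)), (np.int64(-36), np.int64(9)), (np.int64(-33), np.int64(11)), (np.int64(-30), np.int64(21)), (np.int64(-27), np.int64(30)), (np.int64(-24), np.int64(7)), (np.int64(-21), np.int64(4)), (np.int64(-18), np.int64(5)), (np.int64(-15), np.int64(2)), (np.int64(-12), np.int64(1)), (np.int64(-9), np.int64(0)), (np.int64(-6), np.int64(0))] [439.10535409 239.61644992  99.18249593] [466.69204022 268.06490175 129.6604448 ]
units xyz [-4.984 -1.439 -0.818] pos [450.19 254.27 139.01] w 17.54341264373063 F [-0.   0.1 -1. ] j6 1.54
```

View pics/g2.png

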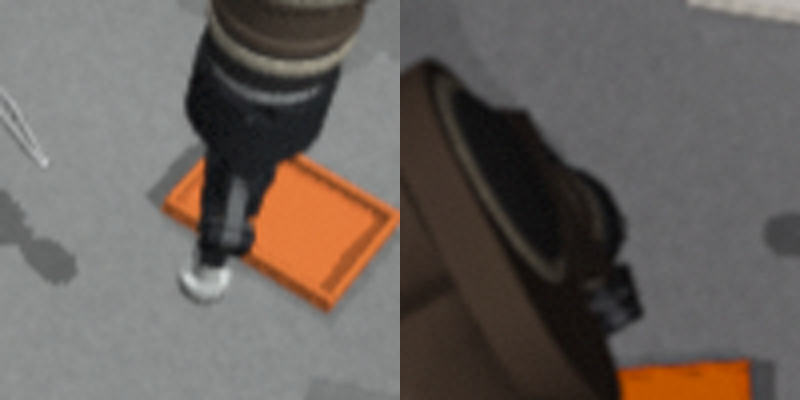

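The crop shows the pusher held upright, its foot at (205,283), in clear air. Width is 17.4 mm. Next is carrying it over the barrel.

```bash
python3 -m inch '[[[-1,-0.2,-0.06,0,0,0,0],[-1,-0.5,-0.14,0,0,0,0],[-1,-0.6,-0.17,0,0,0,0],[-1,-0.6,-0.17,0,0,0,0],[-1,-0.6,-0.17,0,0,0,0],[-1,-0.6,-0.17,0,0,0,0],[-1,-0.6,-0.17,0,0,0,0],[-1,-0.6,-0.17,0,0,0,0],[-1,-0.48,-0.16,0,0,0,0],[-1,-0.2,-0.06,0,0,0,0]]]'
python3 -m inch '[[[-1,0,0,0,0,0,0],[-1,0,0,0.1,0,0,0],[-1,0,0,0.2,0,0,0],[-1,0,0,0.2,0,0,0],[-1,0,0,0.1,0,0,0],[-1,0,0,0.05,0,0,0],[-1,0,0,0,0,0,0],[-1,0,0,0,0,0,0],[-1,0,0,0,0,0,0],[-1,0,0,0,0,0,0]]]'
python3 d.py 517.5 3.8 97
python3 - <<'E'
from h import *
g=grab('scene'); J=g['frame'][:,:,::-1]
f=grab('top'); I=f['frame'][:,:,::-1]
c=lambda im,u,v:cv2.resize(im[v-35:v+35,u-45:u+45],None,fx=4.4,fy=4.4,interpolation=cv2.INTER_CUBIC)
cv2.imwrite('pics/p1.png',np.hstack([c(J,312,180),c(I,350,217)]))
P=cloud(g).reshape(-1,3); t=ctrl.state()['tool_pos']
S=P[(np.hypot(P[:,0]-t[0],P[:,1]-t[1])<25)&(P[:,2]>t[2]-38)&(P[:,2]<t[2]-23)]
print(t,S.min(0),S.max(0))
E
```

```text
time_s: 8.3
tool_pos: [517.8, 1.6, 139.7]
orientation: [[-0.515, 0.857, -0.0], [0.857, 0.515, -0.001], [-0.001, -0.0, -1.0]]
ft_force: [-0.2, 0.3, -1.5]
width: 17.4
time_s: 9.3
tool_pos: [517.9, 4.1, 107.7]
orientation: [[-0.517, 0.856, 0.001], [0.856, 0.517, 0.0], [-0.0, 0.001, -1.0]]
ft_force: [-0.3, -0.4, -0.5]
width: 17.0
units xyz [-0.001 -0.01   0.213] pos [517.91   4.11 107.66] w 16.963406835605785 F [-0.3 -0.4 -0.5] j6 1.04
[517.79656577   4.07127754 107.53468198] [503.94950957 -10.22309894  69.6415741 ] [532.84850004  17.93120353  83.83958161]
```

View pics/p1.png

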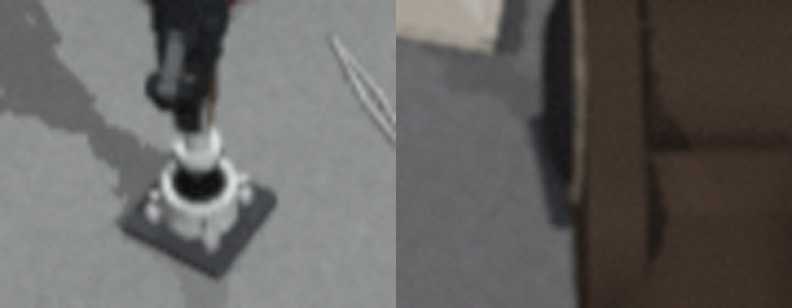

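The crop shows the foot at (198,148), right above the black retainer and centred on the bore. I'll descend towards contact.

```bash
python3 -m inch '[[[-1,0,0,0.04,0,0,0],[-1,0,0,0.04,0,0,0],[-1,0,0,0.04,0,0,0],[-1,0,0,0.02,0,0,0],[-1,0,0,0.02,0,0,0],[-1,0,0,0.01,0,0,0],[-1,0,0,0,0,0,0],[-1,0,0,0,0,0,0],[-1,0,0,0,0,0,0],[-1,0,0,0,0,0,0]]]'
python3 -m inch '[[[-1,0,0,0.01,0,0,0],[-1,0,0,0.01,0,0,0],[-1,0,0,0.01,0,0,0],[-1,0,0,0.01,0,0,0],[-1,0,0,0,0,0,0],[-1,0,0,0,0,0,0],[-1,0,0,0,0,0,0],[-1,0,0,0,0,0,0],[-1,0,0,0,0,0,0],[-1,0,0,0,0,0,0]]]'
```

```text
time_s: 10.4
tool_pos: [517.7, 4.1, 98.8]
orientation: [[-0.517, 0.856, 0.0], [0.856, 0.517, 0.0], [-0.0, 0.0, -1.0]]
ft_force: [0.6, -0.7, -0.8]
width: 17.3
time_s: 11.4
tool_pos: [517.7, 4.1, 96.8]
orientation: [[-0.517, 0.856, 0.0], [0.856, 0.517, 0.0], [-0.0, 0.0, -1.0]]
ft_force: [0.5, 0.3, -0.5]
width: 17.4
```

```bash
python3 -m inch '[[[-1,0,0,0.01,0,0,0],[-1,0,0,0.01,0,0,0],[-1,0,0,0.01,0,0,0],[-1,0,0,0,0,0,0],[-1,0,0,0,0,0,0],[-1,0,0,0,0,0,0],[-1,0,0,0,0,0,0],[-1,0,0,0,0,0,0],[-1,0,0,0,0,0,0],[-1,0,0,0,0,0,0]]]'
```

```text
time_s: 12.4
tool_pos: [518.0, 4.2, 95.8]
orientation: [[-0.517, 0.856, 0.001], [0.856, 0.517, 0.0], [-0.0, 0.001, -1.0]]
ft_force: [-1.4, -0.4, 5.3]
width: 17.5
```

```bash
python3 -m inch '[[[-1,0,0,0.01,0,0,0],[-1,0,0,0.01,0,0,0],[-1,0,0,0.01,0,0,0],[-1,0,0,0,0,0,0],[-1,0,0,0,0,0,0],[-1,0,0,0,0,0,0],[-1,0,0,0,0,0,0],[-1,0,0,0,0,0,0],[-1,0,0,0,0,0,0],[-1,0,0,0,0,0,0]]]'
```

```text
time_s: 13.4
tool_pos: [518.2, 4.1, 94.6]
orientation: [[-0.517, 0.856, 0.002], [0.856, 0.517, 0.0], [-0.001, 0.001, -1.0]]
ft_force: [-0.4, -0.3, 7.2]
width: 17.6
```

```bash
python3 -m inch '[[[-1,0,0,0.01,0,0,0],[-1,0,0,0.01,0,0,0],[-1,0,0,0.01,0,0,0],[-1,0,0,0,0,0,0],[-1,0,0,0,0,0,0],[-1,0,0,0,0,0,0],[-1,0,0,0,0,0,0],[-1,0,0,0,0,0,0],[-1,0,0,0,0,0,0],[-1,0,0,0,0,0,0]]]'
```

```text
time_s: 14.4
tool_pos: [517.7, 4.1, 92.2]
orientation: [[-0.517, 0.856, 0.0], [0.856, 0.517, 0.0], [-0.0, 0.0, -1.0]]
ft_force: [1.2, -0.0, 1.6]
width: 17.2
```

```bash
python3 -m inch '[[[-1,0,0,0.01,0,0,0],[-1,0,0,0.01,0,0,0],[-1,0,0,0.01,0,0,0],[-1,0,0,0,0,0,0],[-1,0,0,0,0,0,0],[-1,0,0,0,0,0,0],[-1,0,0,0,0,0,0],[-1,0,0,0,0,0,0],[-1,0,0,0,0,0,0],[-1,0,0,0,0,0,0]]]'
```

```text
time_s: 15.4
tool_pos: [517.7, 4.1, 90.8]
orientation: [[-0.517, 0.856, 0.0], [0.856, 0.517, 0.0], [-0.0, 0.0, -1.0]]
ft_force: [-0.7, -1.2, -0.8]
width: 17.2
```

The force fell back to baseline, so the catches let go at about 94 mm. The stack should be met somewhere between 82 and 87.5 mm TCP height, so I'll go in 1 mm steps.

```bash
python3 -m inch '[[[-1,0,0,0.01,0,0,0],[-1,0,0,0.01,0,0,0],[-1,0,0,0.01,0,0,0],[-1,0,0,0.01,0,0,0],[-1,0,0,0.01,0,0,0],[-1,0,0,0,0,0,0],[-1,0,0,0,0,0,0],[-1,0,0,0,0,0,0],[-1,0,0,0,0,0,0],[-1,0,0,0,0,0,0]]]'
```

```text
time_s: 16.4
tool_pos: [517.7, 4.1, 88.3]
orientation: [[-0.517, 0.856, 0.0], [0.856, 0.517, 0.0], [-0.0, 0.0, -1.0]]
ft_force: [0.2, -0.1, -1.6]
width: 17.3
```

```bash
python3 -m inch '[[[-1,0,0,0.01,0,0,0],[-1,0,0,0.01,0,0,0],[-1,0,0,0,0,0,0],[-1,0,0,0,0,0,0],[-1,0,0,0,0,0,0],[-1,0,0,0,0,0,0],[-1,0,0,0,0,0,0],[-1,0,0,0,0,0,0],[-1,0,0,0,0,0,0],[-1,0,0,0,0,0,0]]]'
```

```text
time_s: 17.4
tool_pos: [517.7, 4.1, 87.3]
orientation: [[-0.517, 0.856, 0.0], [0.856, 0.517, 0.0], [0.0, 0.0, -1.0]]
ft_force: [-0.7, 0.4, -1.5]
width: 17.3
```

```bash
python3 -m inch '[[[-1,0,0,0.01,0,0,0],[-1,0,0,0.01,0,0,0],[-1,0,0,0,0,0,0],[-1,0,0,0,0,0,0],[-1,0,0,0,0,0,0],[-1,0,0,0,0,0,0],[-1,0,0,0,0,0,0],[-1,0,0,0,0,0,0],[-1,0,0,0,0,0,0],[-1,0,0,0,0,0,0]]]'
```

```text
time_s: 18.4
tool_pos: [517.7, 4.1, 86.3]
orientation: [[-0.517, 0.856, 0.0], [0.856, 0.517, 0.0], [0.0, 0.0, -1.0]]
ft_force: [-0.1, 0.0, -1.8]
width: 17.3
```

```bash
python3 -m inch '[[[-1,0,0,0.01,0,0,0],[-1,0,0,0.01,0,0,0],[-1,0,0,0,0,0,0],[-1,0,0,0,0,0,0],[-1,0,0,0,0,0,0],[-1,0,0,0,0,0,0],[-1,0,0,0,0,0,0],[-1,0,0,0,0,0,0],[-1,0,0,0,0,0,0],[-1,0,0,0,0,0,0]]]'
```

```text
time_s: 19.4
tool_pos: [517.7, 4.1, 85.3]
orientation: [[-0.517, 0.856, 0.0], [0.856, 0.517, -0.0], [-0.0, 0.0, -1.0]]
ft_force: [-0.1, -0.3, -1.3]
width: 17.2
```

```bash
python3 -m inch '[[[-1,0,0,0.01,0,0,0],[-1,0,0,0.01,0,0,0],[-1,0,0,0,0,0,0],[-1,0,0,0,0,0,0],[-1,0,0,0,0,0,0],[-1,0,0,0,0,0,0],[-1,0,0,0,0,0,0],[-1,0,0,0,0,0,0],[-1,0,0,0,0,0,0],[-1,0,0,0,0,0,0]]]'
```

```text
time_s: 20.4
tool_pos: [517.7, 4.1, 84.3]
orientation: [[-0.517, 0.856, 0.0], [0.856, 0.517, -0.0], [-0.0, -0.0, -1.0]]
ft_force: [-0.1, -0.3, -2.1]
width: 17.5
```

```bash
python3 -m inch '[[[-1,0,0,0.01,0,0,0],[-1,0,0,0.01,0,0,0],[-1,0,0,0,0,0,0],[-1,0,0,0,0,0,0],[-1,0,0,0,0,0,0],[-1,0,0,0,0,0,0],[-1,0,0,0,0,0,0],[-1,0,0,0,0,0,0],[-1,0,0,0,0,0,0],[-1,0,0,0,0,0,0]]]'
```

```text
time_s: 21.4
tool_pos: [517.9, 4.1, 84.1]
orientation: [[-0.517, 0.856, 0.001], [0.856, 0.517, -0.0], [-0.001, 0.001, -1.0]]
ft_force: [-2.4, 0.6, 6.3]
width: 17.5
```

```bash
python3 -m inch '[[[-1,0,0,0.01,0,0,0],[-1,0,0,0,0,0,0],[-1,0,0,0,0,0,0],[-1,0,0,0,0,0,0],[-1,0,0,0,0,0,0],[-1,0,0,0,0,0,0],[-1,0,0,0,0,0,0],[-1,0,0,0,0,0,0],[-1,0,0,0,0,0,0],[-1,0,0,0,0,0,0]]]'
```

```text
time_s: 22.4
tool_pos: [517.9, 4.1, 84.1]
orientation: [[-0.517, 0.856, 0.001], [0.856, 0.517, -0.0], [-0.001, 0.001, -1.0]]
ft_force: [-2.7, -0.6, 8.3]
width: 17.2
```

```bash
python3 -m inch '[[[-1,0,0,0.012,0,0,0],[-1,0,0,0,0,0,0],[-1,0,0,0,0,0,0],[-1,0,0,0,0,0,0],[-1,0,0,0,0,0,0],[-1,0,0,0,0,0,0],[-1,0,0,0,0,0,0],[-1,0,0,0,0,0,0],[-1,0,0,0,0,0,0],[-1,0,0,0,0,0,0]]]'
```

```text
time_s: 23.4
tool_pos: [518.0, 4.1, 84.1]
orientation: [[-0.517, 0.856, 0.002], [0.856, 0.517, -0.0], [-0.001, 0.002, -1.0]]
ft_force: [-3.7, 0.8, 12.5]
width: 17.0
```

```bash
python3 -m inch '[[[-1,0,0,0.004,0,0,0],[-1,0,0,0,0,0,0],[-1,0,0,0,0,0,0],[-1,0,0,0,0,0,0],[-1,0,0,0,0,0,0],[-1,0,0,0,0,0,0],[-1,0,0,0,0,0,0],[-1,0,0,0,0,0,0],[-1,0,0,0,0,0,0],[-1,0,0,0,0,0,0]]]'
for i in 1 2; do python3 -m inch '[[[-1,0,0,0,0,0,0],[-1,0,0,0,0,0,0],[-1,0,0,0,0,0,0],[-1,0,0,0,0,0,0],[-1,0,0,0,0,0,0],[-1,0,0,0,0,0,0],[-1,0,0,0,0,0,0],[-1,0,0,0,0,0,0],[-1,0,0,0,0,0,0],[-1,0,0,0,0,0,0]]]'; done
```

```text
time_s: 24.4
tool_pos: [518.0, 4.1, 84.1]
orientation: [[-0.517, 0.856, 0.002], [0.856, 0.517, -0.0], [-0.001, 0.002, -1.0]]
ft_force: [-5.3, -0.5, 13.9]
width: 17.4
time_s: 25.4
tool_pos: [518.1, 4.1, 84.1]
orientation: [[-0.517, 0.856, 0.002], [0.856, 0.517, -0.0], [-0.001, 0.002, -1.0]]
ft_force: [-4.2, -0.3, 13.9]
width: 17.2
time_s: 26.4
tool_pos: [518.0, 4.1, 84.1]
orientation: [[-0.517, 0.856, 0.002], [0.856, 0.517, -0.0], [-0.001, 0.002, -1.0]]
ft_force: [-5.1, -1.1, 13.3]
width: 17.5
```

Steady at about 13.7 N measured, plus about 1.3 N of pusher weight, which makes 15 N. I'll hold one more second, then lift slowly.

```bash
python3 -m inch '[[[-1,0,0,0,0,0,0],[-1,0,0,0,0,0,0],[-1,0,0,0,0,0,0],[-1,0,0,0,0,0,0],[-1,0,0,0,0,0,0],[-1,0,0,0,0,0,0],[-1,0,0,0,0,0,0],[-1,0,0,0,0,0,0],[-1,0,0,0,0,0,0],[-1,0,0,0,0,0,0]]]'
python3 -m inch '[[[-1,0,0,-0.03,0,0,0],[-1,0,0,-0.05,0,0,0],[-1,0,0,-0.1,0,0,0],[-1,0,0,-0.2,0,0,0],[-1,0,0,-0.3,0,0,0],[-1,0,0,-0.3,0,0,0],[-1,0,0,-0.2,0,0,0],[-1,0,0,-0.1,0,0,0],[-1,0,0,0,0,0,0],[-1,0,0,0,0,0,0]]]'
python3 - <<'E'
from h import *
g=grab('scene'); J=g['frame'][:,:,::-1]
c=lambda im,u,v:cv2.resize(im[v-35:v+35,u-45:u+45],None,fx=4.4,fy=4.4,interpolation=cv2.INTER_CUBIC)
cv2.imwrite('pics/p2.png',np.hstack([c(J,312,180)]))
P=cloud(g).reshape(-1,3); 
d=np.hypot(P[:,0]-517.5,P[:,1]-4)
print('boss z',np.median(P[(d<8)&(P[:,2]<70)][:,2]),'rim',np.median(P[(d<30)&(P[:,2]>36)&(P[:,2]<44)][:,2]))
t=ctrl.state()['tool_pos']
S=P[(np.hypot(P[:,0]-t[0],P[:,1]-t[1])<25)&(P[:,2]>t[2]-42)&(P[:,2]<t[2]-23)]
print(t,S.min(0),S.max(0))
E
python3 d.py 648 132 147
```

```text
time_s: 27.4
tool_pos: [518.0, 4.1, 84.1]
orientation: [[-0.517, 0.856, 0.002], [0.856, 0.517, -0.0], [-0.001, 0.002, -1.0]]
ft_force: [-4.6, -0.4, 15.5]
width: 17.4
time_s: 28.4
tool_pos: [517.4, 4.1, 145.5]
orientation: [[-0.517, 0.856, -0.001], [0.856, 0.517, -0.0], [0.0, -0.001, -1.0]]
ft_force: [0.3, 0.4, -1.3]
width: 17.3
boss z 46.17065395913778 rim 41.19702236450968
[517.30923246   4.11550962 145.33290249] [503.71249641 -10.89897068 103.55235133] [533.81618764  18.20198041 122.2265839 ]
units xyz [ 0.838  3.56  -0.036] pos [517.31   4.12 145.33] w 17.253238539611722 F [-0.6 -0.3 -1.8] j6 1.04
```

View pics/p2.png

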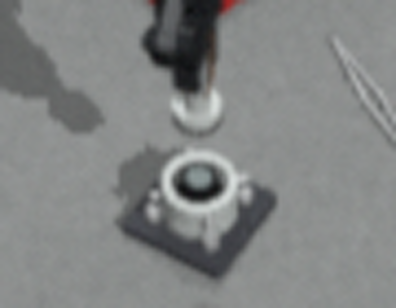

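The crop shows the retainer low and level in the barrel. Its boss is about 5 mm above the rim at (200,180), consistent with seating on the lens stack. Next is the tray.

```bash
python3 -m inch '[[[-1,0.03,0.12,0,0,0,0],[-1,0.08,0.34,0,0,0,0],[-1,0.12,0.5,0,0,0,0],[-1,0.12,0.5,0,0,0,0],[-1,0.12,0.5,0,0,0,0],[-1,0.12,0.5,0,0,0,0],[-1,0.12,0.5,0,0,0,0],[-1,0.1,0.4,0,0,0,0],[-1,0.04,0.2,0,0,0,0],[-1,0,0,0,0,0,0]]]'
python3 -m inch '[[[-1,0,0,0.1,0,0,0],[-1,0,0,0.3,0,0,0],[-1,0,0,0.4,0,0,0],[-1,0,0,0.4,0,0,0],[-1,0,0,0.35,0,0,0],[-1,0,0,0.2,0,0,0],[-1,0,0,0.1,0,0,0],[-1,0,0,0.04,0,0,0],[-1,0,0,0,0,0,0],[-1,0,0,0,0,0,0]]]'
python3 d.py 648 132 46
```

```text
time_s: 29.45
tool_pos: [648.9, 134.1, 144.9]
orientation: [[-0.518, 0.855, -0.001], [0.855, 0.518, -0.0], [0.0, -0.001, -1.0]]
ft_force: [-0.3, -0.4, -2.5]
width: 17.2
time_s: 30.45
tool_pos: [648.6, 132.6, 52.4]
orientation: [[-0.517, 0.856, 0.001], [0.856, 0.517, 0.0], [-0.0, 0.001, -1.0]]
ft_force: [0.1, -0.7, -2.2]
width: 17.5
units xyz [-0.004 -0.016  0.129] pos [648.55 132.6   52.44] w 17.462133153486022 F [ 0.1 -0.7 -2.2] j6 1.23
```

```bash
python3 -m inch '[[[-1,0,0,0.02,0,0,0],[-1,0,0,0.02,0,0,0],[-1,0,0,0.02,0,0,0],[-1,0,0,0.02,0,0,0],[-1,0,0,0.01,0,0,0],[-1,0,0,0.01,0,0,0],[-1,0,0,0,0,0,0],[-1,0,0,0,0,0,0],[-1,0,0,0,0,0,0],[-1,0,0,0,0,0,0]]]'
```

```text
time_s: 31.45
tool_pos: [648.1, 132.6, 46.6]
orientation: [[-0.517, 0.856, 0.0], [0.856, 0.517, 0.0], [-0.0, 0.0, -1.0]]
ft_force: [0.2, 0.2, -1.7]
width: 17.5
```

```bash
python3 -m inch '[[[-1,0,0,0.01,0,0,0],[-1,0,0,0.006,0,0,0],[-1,0,0,0,0,0,0],[-1,0,0,0,0,0,0],[-1,0,0,0,0,0,0],[-1,0,0,0,0,0,0],[-1,0,0,0,0,0,0],[-1,0,0,0,0,0,0],[-1,0,0,0,0,0,0],[-1,0,0,0,0,0,0]]]'
```

```text
time_s: 32.45
tool_pos: [648.1, 132.5, 45.9]
orientation: [[-0.517, 0.856, 0.0], [0.856, 0.517, 0.0], [-0.0, 0.0, -1.0]]
ft_force: [-1.8, -0.2, 2.5]
width: 17.6
```

It touched the tray floor at about 4 N. Opening gently, then rising.

```bash
python3 -m inch '[[[-0.5,0,0,0,0,0,0],[-0.4,0,0,0,0,0,0],[-0.3,0,0,0,0,0,0],[-0.1,0,0,0,0,0,0],[0.1,0,0,0,0,0,0],[0.4,0,0,0,0,0,0],[0.7,0,0,0,0,0,0],[1,0,0,0,0,0,0],[1,0,0,0,0,0,0],[1,0,0,0,0,0,0]]]'
python3 -m inch '[[[1,0,0,-0.1,0,0,0],[1,0,0,-0.3,0,0,0],[1,0,0,-0.4,0,0,0],[1,0,0,-0.5,0,0,0],[1,0,0,-0.6,0,0,0],[1,0,0,-0.6,0,0,0],[1,0,0,-0.5,0,0,0],[1,0,0,-0.3,0,0,0],[1,0,0,0,0,0,0],[1,0,0,0,0,0,0]]]'
python3 - <<'E'
from h import *
g=grab('scene','end.png'); P=cloud(g).reshape(-1,3)
d=np.hypot(P[:,0]-648,P[:,1]-132)
print('near top',P[(d<25)&(P[:,2]>88)&(P[:,2]<100)].mean(0),'foot',P[(d<30)&(P[:,2]>15)&(P[:,2]<22)].mean(0))
E
```

```text
time_s: 33.45
tool_pos: [648.1, 132.6, 45.7]
orientation: [[-0.517, 0.856, 0.0], [0.856, 0.517, 0.0], [-0.0, 0.0, -1.0]]
ft_force: [-0.1, -0.3, -0.6]
width: 85.3
time_s: 34.45
tool_pos: [648.1, 132.5, 210.6]
orientation: [[-0.517, 0.856, 0.0], [0.856, 0.517, 0.0], [-0.0, 0.0, -1.0]]
ft_force: [0.0, -0.1, -0.4]
width: 85.5
near top [649.72353533 132.52596551  93.92502861] foot [652.39282141 134.94164424  18.83594815]
```

View pics/end.png

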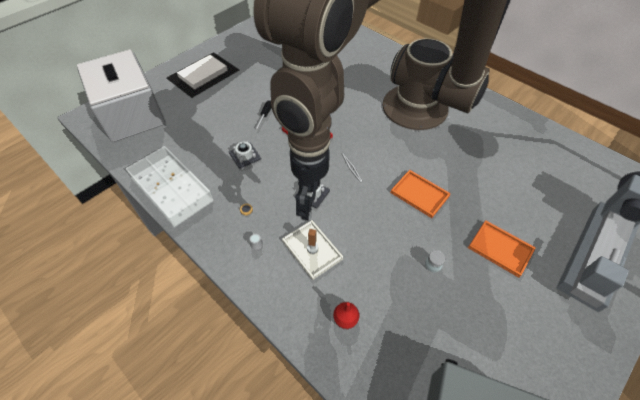

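The pusher stands upright in the middle of the white tray at (313,241). The gripper is clear and everything else looks unmoved.

```bash
python3 -c "
from station import ctrl
print(ctrl.finish_job())"
```

```text
the job is handed in; nothing more can be done
None
```

The loose retainer is pressed home and the pusher stands upright in the white tray. I handed the job in at about 34.5 s, and it gave no verdict.

- **Pressing:** The catches let go after about 2 to 3 mm of travel. I then met the lens stack about 12 mm below the starting height.
- **Holding:** I held for four seconds. The wrist force read 13.9, 13.9, 13.3 and 15.5 N; adding back about 1.3 N of pusher weight makes that about 15 to 17 N. No end-of-call reading passed 15.5 N, but force is only reported once a second, so a brief peak between readings can't be ruled out. A sideways force of about 5 N was also present while pressing.
- **Retainer afterwards:** Once the pusher was lifted, depth showed the retainer's top about 5 mm above the rim, down from 17 mm.
- **Pusher in the tray:** Its top is at about 94 mm (88 mm plus the 6 mm tray floor). Top and foot are within about 3.5 mm of each other sideways, so it stands upright. The gripper is open and clear of it.
- **Bystanders:** The last picture shows none of them moved, by eye only. The arm and gripper hid the pressed barrel and the red tray in that picture.

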